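Load the counter ticket holder and start its clamp screw

ROBOT

A 6-joint arm with a two-finger parallel gripper is mounted at the origin on the work surface; the furniture and walls round the work are solid. World frame = base frame: x ahead of the robot, y to its left, z up, the work surface at z = 0. Lengths are in m, angles in rad, forces in N, time in s.
With the tool pointing down it reaches from about 0.325 to 0.775 m from the base axis. Payload 9.3 kg.
Tool frame: the origin (TCP) lies at the very end of the fingers, on their centre line; the grasp point (between the pads) lies 19 mm behind it; z points along the fingers, y is the line along which they close (so a half turn about z gives the same grasp; the last joint's range is limited). The gripper opens to 85 mm and grips with 20 to 120 N. Pads are 22 mm wide; open, the fingers measure 114 mm over their backs; the gripper's body (76 mm by 85 mm) begins 54 mm behind the grasp point. The pads swing forward as they close: fully open they stand 13 mm farther back than shut.
Start: joints at [1.191, 0.259, 0.021, 1.334, 0, 1.418], TCP at [0.124, 0.536, 0.207] pointing down, gripper open.
Joint ranges: [-3.04, 3.04], [-0.91, 1.82], [-1.04, 1.36], [-1.92, 1.95], [-1.52, 1.45], [-3.14, 3.14]. Speed limits (rad/s): [2.22, 2.22, 2.79, 3.14, 3.14, 3.14].

INTERFACE

Orientations are given as a unit quaternion [w, x, y, z].
In Python, from cell import robot gives the robot as it stands.
- The arm moves only by the shell command python3 -m inch 'ROWS' [FORCE]. ROWS is JSON, a list of rows, each a list of 7 numbers: the shift along the world's x, y, z in m, then the turn, a rotation vector about the world's x, y, z in degrees, then the finger opening in m, from 0 to 0.0854. A call has 1 to 8 rows; each row shifts and turns the commanded pose from where the row before left it; what a row does not reach is not made up. A row lasts 1/8 s, in which the tool goes at most 62.5 mm and 10.7 degrees, less where a joint would pass 70% of its speed; a pose out of reach is approached as far as the arm can. A call with a gripper value outside its range is refused whole. The fingers move at their own pace and stop on an object; FORCE is the grip in N (left out, the last holds). Time passes only in rows, so rows that do not move let the fingers close. It gives the time, the measured TCP pose, the force, the opening and the grip force at its end, in the units of the state.
- robot.get_state(): the state, without advancing time (a new reading comes with each control period).
- robot.snapshot(name): name is "side" or "top"; returns a dict with "frame" (480x640x3 uint8, blue, green, red), "fx", "fy", "cx", "cy" (pixels), "k1" (the pictures are not rectified: a ray, as slopes to the right and down, at radius r is drawn at 1 + k1 r^2 times it, then the intrinsics apply), "position" and "rotation" of the camera in the world. Camera axes: x right, y down, z forward; pixel columns grow to the right and rows downward; lengths in m; the calibration is good to about 2 mm. A picture is of the moment at which its call begins. There is no depth.
- robot.finish_job(): hands the job in; it is judged then, once.
Trained networks look in a picture, given as the dict that the camera call returned (one of the last four; its "shot" number tells which), for a name from the list of things; names that differ only in an ending like _2 or _b are one class to them, and where a whole thing is asked for, a point or a joint stands for the part that bears it (a point fixed in the world has none). Each returns a list of dicts, best first, with "score" (0 to 1); they miss things now and then, are a little off and sometimes report something else, mostly with a low value. They report only what shows in the picture. A call takes as long as a camera call.
- robot.search_frame(picture, query): "location" ([row, column] as shares, 0 to 1, of the picture: columns of its width, rows of its height, amid what is visible of it).
- robot.silhouettes(picture, query): "pixels" (480x640 bool, what is visible of it) and "location" ([row, column] as shares, 0 to 1, of the picture: columns of its width, rows of its height, amid what is visible of it).
- robot.pinpoint(picture, query): "location" ([row, column] as shares, 0 to 1, of the picture: columns of its width, rows of its height: a listed point, or the origin of a listed thing).
The state is a dict: "t": time; "joint_pos": joint angles; "joint_velocities": joint speeds; "joint_efforts": joint torques, N m; "tool_pos": TCP position; "ee_rot": TCP orientation; "ft_force": force on the tool from outside, world axes, zero at the start; "torque": the same for the moment, N m; "gripper_width": finger opening in m; "grip_force": force on a finger pad.
Only numpy, scipy, OpenCV 4.12 (cv2) and the standard library are available. Lean on these libraries where they do the work, as an engineer would, in place of code of your own. Each camera call takes 0.05 s, during which the arm holds its last target. There are 200 camera calls.

TASK

Refill the ticket holder: slide the new pad of job tickets fully home against the stop under the clamp strap. Then start the strap's wing screw by hand without crossing the thread: turn it backward (counter-clockwise from above) until you feel or see it drop into the thread, turn it forward (clockwise) about one full turn, and finish holding it there by the wing, started but not screwed down, so that I can square the pad before it is tightened. Leave the pen, stamp, ink pad and thread spool where they are.

Things in the scene. Friction and masses are not known exactly. Their poses are not given: they have to be found in the camera images.
- ticket_holder: ticket holder fixed to the counter: grey plate 232 x 124 x 8 mm, dark rails 7 mm high along both long sides (104 mm apart inside, flared at the -x mouth), dark end stop and steel clamp strap at the +x end. Origin on the counter under the plate; +x is the way the pad slides in, +z up; the plate spans x = -118 to +114 mm. A vertical black wing screw stands at x = +88 mm, y = 0
- holder_stop (a point): middle of the stop face that the pad's far edge must meet, level with the plate's top (holder frame x = +66, y = 0, z = 8 mm); axes as the holder's. The T-shaped strap above reaches 24 mm back over the pad's end, its underside 24 mm and its top 32.5 mm above the counter
- ticket_pad: pad of job tickets, cream with a red bound edge, 140 (x) x 100 (y) x 12 mm, 0.11 kg; origin at the centre of its underside. Starts on the plate between the rails, +x edge leading, 30 to 65 mm short of the stop; its rear (-x) edge may overhang the plate's end. Slides freely: push the rear edge with closed fingertips a few mm above plate level. Home, its origin is 70 mm from the stop
- screw_grip (a point): centre of the screw's black wing: 46 mm long (x), 14 mm thick (y, two flat sides for the fingers, from above), 26 mm high (z); white dot on top at the +x end. Turns, rises and falls with the screw; about 59 mm above the counter at the start, 48 mm at the end. Below it a 12 mm neck, then the strap's top at 32.5 mm; at wing height nothing else within 50 mm
- screw_turn (a joint): turn of the screw, rad, counted over several turns: GROWS forward (clockwise from above, screwing in), falls backward. Turns easily (0.01 N m), stays where left. Wing +x = holder +x turned clockwise by this angle. At the start the screw's thread rests on top of the boss's thread, 0.5 to 2.2 rad forward of where it drops in
- screw_lift (a joint): height of the screw, m: 0 on top of the thread entry, less is lower. Captive, free up and down, carried down by its weight (0.22 kg). Single 6 mm thread: backward it rises 1 mm a rad to the top, then drops 6 mm off the thread's end (to -0.006); then 6 mm lower each forward turn; bottom -0.015. Clamped fingers stop it falling: keep them loose (1-2 mm a side) or press it down lightly
- pen_1: dark blue ball pen lying beside the holder, 139 x 9 x 10 mm; bystander
- rubber_stamp: wooden rubber stamp, 25 x 52 x 69 mm, standing; bystander
- ink_pad: closed ink pad, green lid, 57 x 73 x 18 mm; bystander
- thread_spool_2: standing spool of red thread, diameter 29, 46 mm tall; bystander

How it is judged:
On the way, in this order (a step that is already met when the one before it is completed fails the run):
1. the pad is fully home against the stop, flat on the plate (x of ticket_pad in the frame of ticket_holder above -0.0075 m and angle between ticket_pad's own z axis and vertical below 0.06 rad and z of ticket_pad in the frame of ticket_holder below 0.0105 m), for 0.2 s.
2. the screw, turned backward, has dropped into the thread (value of joint screw_turn below 0.4 rad and value of joint screw_lift below -0.0047 m), for 0.1 s.
At the end, for the whole second after the job is handed in: The pad lies flat on the plate within about 3 mm of the stop; the screw has been turned forward from its drop by about one turn (three quarters to a turn and a fifth), lies in its thread 10 to 14.3 mm below the top, is still, and the fingers grip its wing (more than 1.5 N) (all of step 1 and value of joint screw_turn between 4.8 and 7.6 rad and value of joint screw_lift between -0.0143 and -0.01 m and velocity of joint screw_turn between -0.1 and 0.1 rad/s and contact force between the fingers and screw_turn above 1.5 N and distance between the grasp point and screw_grip below 0.04 m); the arm keeps its last pose, push and grip.
It fails at once if the pen_1 is pushed out of its place (more than 40 mm) (distance of pen_1 from where it was at the start of the episode above 0.04 m).
It fails at once if the rubber_stamp is pushed out of its place (more than 30 mm) (distance of rubber_stamp from where it was at the start of the episode above 0.03 m).
It fails at once if the ink_pad is pushed out of its place (more than 30 mm) (distance of ink_pad from where it was at the start of the episode above 0.03 m).
It fails at once if the thread_spool_2 is pushed out of its place (more than 30 mm) (distance of thread_spool_2 from where it was at the start of the episode above 0.03 m).
It also fails if it takes over 72 s, if anything falls off the work surface, if the arm or the gripper's body presses on something with over 40 N, if the wrist force passes 120 N, or if a joint passes its speed limit or range.

## Working session

There is one attempt and no reset: what is moved stays moved. The work goes in short steps, Python scripts to look and compute and a shell command to move; the robot and the scene stay as the last step left them, time stands still between calls to the robot, and variables do not carry over. Pictures are saved under pics/ and viewed, at most 10 in all, crops included, and the job is handed in when it is done.

```bash
mkdir -p pics; ls
cat > h.py <<'E'
import numpy as np, cv2
from cell import robot
def K(p): return np.array([[p["fx"],0,p["cx"]],[0,p["fy"],p["cy"]],[0,0,1]])
def ray(p,loc):
    u,v=loc[1]*640,loc[0]*480
    q=cv2.undistortPoints(np.array([[[u,v]]],float),K(p),np.array([p["k1"],0,0,0.]))[0,0]
    R=np.array(p["rotation"]); 
    if R.shape!=(3,3):
        from scipy.spatial.transform import Rotation as Ro
        R=Ro.from_quat(R,scalar_first=True).as_matrix()
    d=R@np.array([q[0],q[1],1]); return np.array(p["position"]),d/np.linalg.norm(d)
def atz(p,loc,z):
    o,d=ray(p,loc); return o+d*(z-o[2])/d[2]
def tri(a,b):
    (o1,d1),(o2,d2)=a,b
    A=np.stack([d1,-d2],1); s=np.linalg.lstsq(A,o2-o1,rcond=None)[0]
    x,y=o1+s[0]*d1,o2+s[1]*d2; return (x+y)/2,np.linalg.norm(x-y)
E
python3 - <<'E'
from h import *
np.set_printoptions(precision=4,suppress=True)
P={}
for n in("top","side"):
    P[n]=robot.snapshot(n); cv2.imwrite(f"pics/{n}0.png",P[n]["frame"]); print(n,P[n]["position"],np.array(P[n]["rotation"]))
Z=dict(ticket_holder=0,holder_stop=.008,ticket_pad=.008,screw_grip=.059)
for q,z in Z.items():
    L={}
    for n in P:
        r=robot.pinpoint(P[n],q)
        for k in r[:2]: print(q,n,round(k["score"],2),np.array(k["location"])*[480,640],atz(P[n],k["location"],z))
        if r: L[n]=ray(P[n],r[0]["location"])
    if len(L)==2: print("  tri",tri(L["top"],L["side"]))
print(robot.get_state())
E
```

```text
pics
top [0.3252 0.1526 0.8985] [-0.0853  0.7035 -0.7007  0.0832]
side [ 0.201  -0.5292  0.7151] [-0.3963  0.8937 -0.1932  0.083 ]
ticket_holder top 0.59 [261.6   399.104] [0.5116 0.0128 0.    ]
holder_stop top 0.66 [259.584 367.168] [0.5137 0.0758 0.008 ]
holder_stop side 0.9 [285.6   349.312] [0.5086 0.0749 0.008 ]
  tri (array([0.5117, 0.0762, 0.0063]), np.float64(0.004593472361633416))
ticket_pad top 0.59 [256.416 426.112] [ 0.5204 -0.0387  0.008 ]
ticket_pad side 0.91 [334.32 393.92] [ 0.5255 -0.044   0.008 ]
  tri (array([ 0.5245, -0.0406,  0.0033]), np.float64(0.006105699271997206))
screw_grip top 0.77 [256.992 358.528] [0.5077 0.0959 0.059 ]
screw_grip side 0.77 [259.008 343.232] [0.503  0.0877 0.059 ]
  tri (array([0.5083, 0.0957, 0.0505]), np.float64(0.0025342466820228956))
{'t': 0.5, 'joint_pos': array([1.1914, 0.2586, 0.0214, 1.3337, 0.    , 1.4183]), 'joint_velocities': array([-0.0009, -0.0017,  0.0002, -0.0003, -0.0014, -0.0016]), 'joint_efforts': array([ -0.0012, -55.4938,  34.4531,   0.0018,  -0.0001,   0.    ]), 'tool_pos': array([0.1237, 0.5359, 0.2066]), 'ee_rot': array([-0.    ,  0.1132,  0.9936, -0.    ]), 'ft_force': array([-0.5757,  0.7551,  0.067 ]), 'torque': array([ 0.0069, -0.0416, -0.0271]), 'grip_force': 0.0, 'gripper_width': 0.08553897230346881}
```

View pics/top0.png

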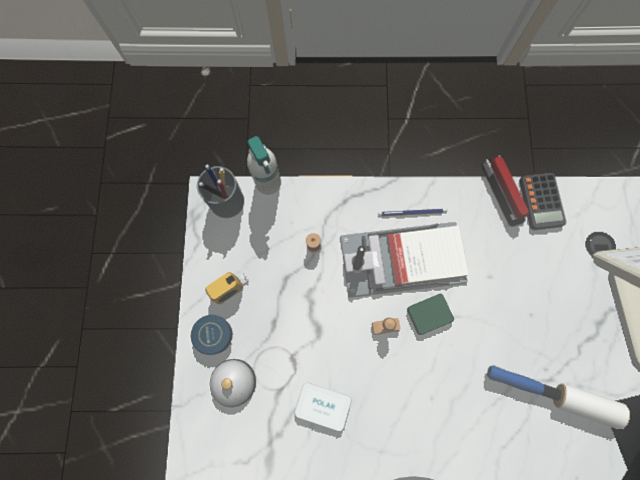

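View pics/side0.png

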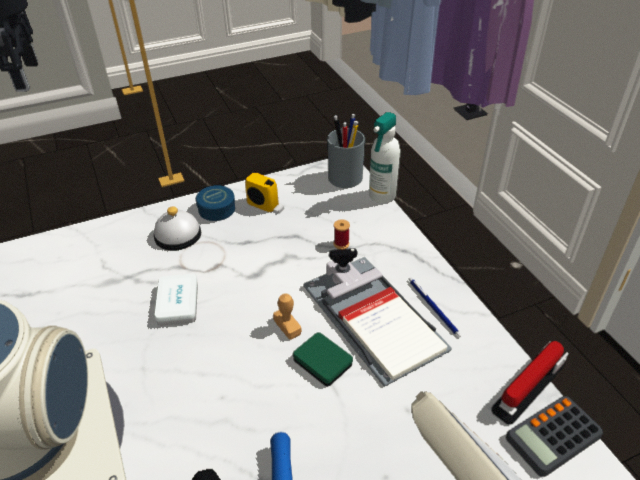

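```bash
cat >> h.py <<'E'
from scipy.spatial.transform import Rotation as Ro
from scipy.optimize import minimize
def proj(p,X):
    R=np.array(p["rotation"]); R=Ro.from_quat(R,scalar_first=True).as_matrix() if R.shape!=(3,3) else R
    q=(np.atleast_2d(X)-p["position"])@R; return cv2.projectPoints(q,np.zeros(3),np.zeros(3),K(p),np.array([p["k1"],0,0,0.]))[0][:,0]
def H(x,y,a,pts):
    c,s=np.cos(a),np.sin(a); pts=np.asarray(pts,float); return pts@np.array([[c,s,0],[-s,c,0],[0,0,1]])+[x,y,0]
def box(x0,x1,y0,y1,z0,z1): return [(x,y,z) for x in(x0,x1) for y in(y0,y1) for z in(z0,z1)]
E
python3 - <<'E'
from h import *
np.set_printoptions(precision=4,suppress=True)
P={n:robot.snapshot(n) for n in("top","side")}
M={}
for n in P:
    for q in("ticket_holder","ticket_pad","screw_grip"):
        r=robot.silhouettes(P[n],q)
        if r: M[n,q]=r[0]["pixels"]; print(n,q,round(r[0]["score"],2),M[n,q].sum())
def fit(q,boxes,g,un):
    def cost(v):
        c=0
        for n in P:
            if (n,q) not in M: continue
            m=M[n,q].copy()
            for u in un:
                if (n,u) in M: m|=M[n,u]
            im=np.zeros((1920,2560),np.uint8)
            for b in boxes:
                h=cv2.convexHull((proj(P[n],H(*v,b))*4).astype(np.float32)); cv2.fillConvexPoly(im,h.astype(np.int32),1)
            im=cv2.resize(im.astype(np.float32),(640,480),interpolation=cv2.INTER_AREA)
            c+=np.abs(im-m).sum()/m.sum()
        return c
    s=np.array([.02,.02,.08]); r=minimize(cost,g,method="Nelder-Mead",options=dict(initial_simplex=np.vstack([g]+[np.array(g)+s*e for e in np.eye(3)]),xatol=1e-4,fatol=1e-4))
    print(q,r.x,np.degrees(r.x[2]),r.fun); return r.x
h=fit("ticket_holder",[box(-.118,.114,-.062,.062,0,.008),box(-.06,.114,-.059,-.052,0,.015),box(-.06,.114,.052,.059,0,.015),box(.07,.1,-.03,.03,.008,.0325)],[.512,.013,1.6],["ticket_pad","screw_grip"])
pd=fit("ticket_pad",[box(-.07,.07,-.05,.05,.008,.02)],[.522,-.04,1.6],[])
c,s=np.cos(h[2]),np.sin(h[2]); d=pd[:2]-h[:2]; print("pad in holder",d@[c,s],d@[-s,c])
for n,(x0,y0) in dict(top=(320,190),side=(280,220)).items():
    S=4;im=cv2.resize(P[n]["frame"][y0:y0+130,x0:x0+190],None,fx=S,fy=S,interpolation=cv2.INTER_CUBIC)
    def dr(v,b,col):
        pts=((proj(P[n],H(*v,b))-[x0,y0]+.5)*S).astype(int)
        for i in range(8):
            for j in range(i):
                if sum(abs(np.array(b[i])-b[j])>1e-9)==1: cv2.line(im,pts[i].tolist(),pts[j].tolist(),col,1)
    dr(h,box(-.118,.114,-.062,.062,0,.008),(0,255,0)); dr(pd,box(-.07,.07,-.05,.05,.008,.02),(255,0,0)); dr(h,box(.065,.111,-.007,.007,.046,.072),(0,0,255))
    cv2.imwrite(f"pics/{n}1.png",im)
for q,z in dict(pen_1=.005,rubber_stamp=.0,ink_pad=.0,thread_spool_2=0.).items():
    for n in P:
        r=robot.pinpoint(P[n],q)
        if r: x=atz(P[n],r[0]["location"],z); d=x[:2]-h[:2]; print(q,n,round(r[0]["score"],2),x,"in holder",d@[c,s],d@[-s,c])
E
```

```text
top ticket_holder 0.59 3668
top ticket_pad 0.88 3696
top screw_grip 0.68 212
side ticket_holder 0.87 4525
side ticket_pad 0.92 5267
side screw_grip 0.82 388
ticket_holder [0.5157 0.0081 1.6939] 97.05433847497312 0.14634438939256456
ticket_pad [ 0.5222 -0.0395  1.704 ] 97.62996464885589 0.09225131623882099
pad in holder -0.04803486903502818 -0.0005645146312860165
pen_1 top 0.61 [ 0.6089 -0.0229  0.005 ] in holder -0.04213513851832919 -0.08872233013472954
pen_1 side 0.78 [ 0.6086 -0.0179  0.005 ] in holder -0.03719495451797038 -0.08899245850583852
rubber_stamp top 0.66 [0.3888 0.0482 0.    ] in holder 0.055432324935733863 0.12104572108747763
rubber_stamp side 0.88 [0.3853 0.0385 0.    ] in holder 0.04622725116118568 0.12569774166312564
ink_pad top 0.94 [ 0.4124 -0.0387  0.    ] in holder -0.033718965658705934 0.10830921581670563
ink_pad side 0.94 [ 0.4071 -0.0386  0.    ] in holder -0.03294061954997562 0.11356893731361847
thread_spool_2 top 0.83 [0.5513 0.1805 0.    ] in holder 0.16672694036869123 -0.05653276372618669
thread_spool_2 side 0.97 [0.5458 0.1772 0.    ] in holder 0.16412263844996072 -0.0506108106997665
```

```bash
python3 -c "
import cv2,numpy as np
a=cv2.imread('pics/top1.png');b=cv2.imread('pics/side1.png');cv2.imwrite('pics/both1.png',cv2.resize(np.vstack([a,b]),(580,794))[:, :]) if 0 else cv2.imwrite('pics/both1.png',cv2.resize(np.hstack([a[:, :],b]),(800,274)))"
```

```text
(no output)
```

View pics/top1.png

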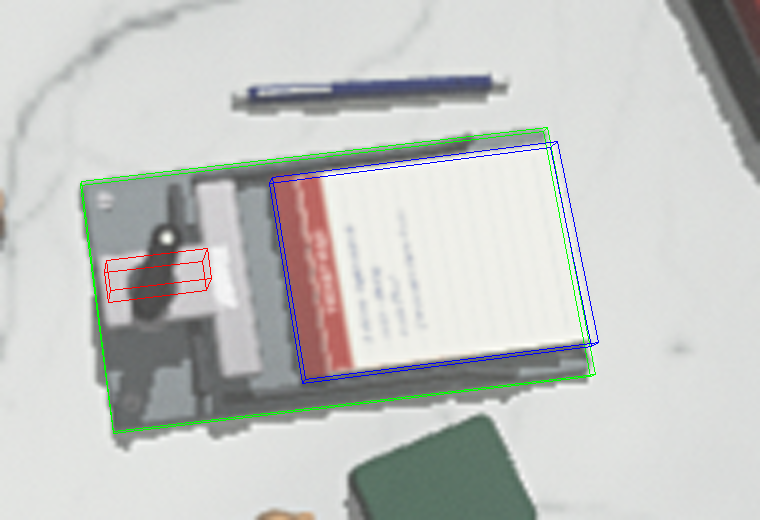

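View pics/side1.png

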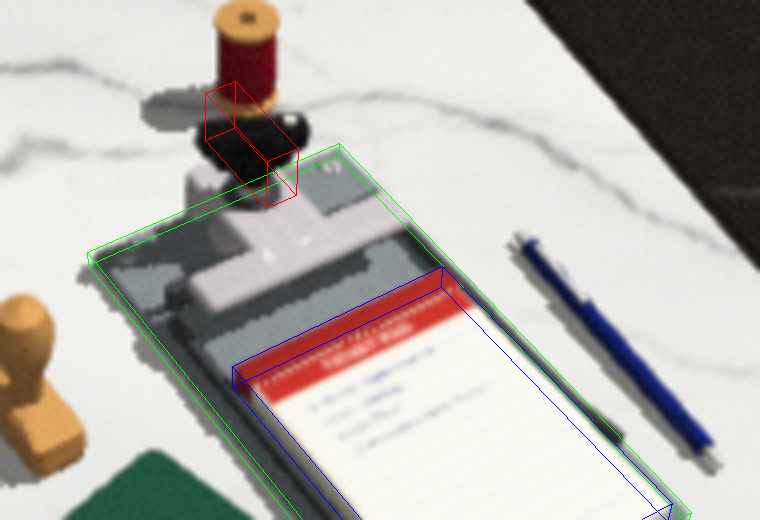

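The overlay matches the images. In the top crop, the holder's outline is on the plate and the pad's rear edge sits at the plate end, about 44 mm short of home. The wing is at about (155,272) in the crop with its dot at (167,237), so screw_turn is about 1.95 rad. Now I move to behind the pad.

```bash
python3 -m inch '[[0.029,-0.0485,0,0,0,10,0],[0.029,-0.0485,0,0,0,10,0],[0.029,-0.0485,0,0,0,0,0],[0.029,-0.0485,0,0,0,0,0],[0.029,-0.0485,0,0,0,0,0],[0.029,-0.0485,0,0,0,0,0],[0.029,-0.0485,0,0,0,0,0],[0.029,-0.0485,0,0,0,0,0]]' 40
```

```text
t: 2.3
tool_pos: [0.3563, 0.1464, 0.207]
ee_rot: [0.001, -0.061, 0.998, 0.0]
ft_force: [-0.0, 1.8, 0.1]
gripper_width: 0.0003
grip_force: 0.0
```

```bash
python3 -m inch '[[0.0255,-0.0414,0,0,0,0,0],[0.0255,-0.0414,0,0,0,0,0],[0.0255,-0.0414,0,0,0,0,0],[0.0255,-0.0414,0,0,0,0,0],[0.0255,-0.0414,0,0,0,0,0],[0.0255,-0.0414,-0.01,0,0,0,0],[0.0255,-0.0414,-0.04,0,0,0,0],[0,0,-0.05,0,0,0,0]]'; python3 -m inch '[[0,0,-0.04,0,0,0,0],[0,0,-0.035,0,0,0,0],[0,0,-0.018,0,0,0,0],[0,0,0,0,0,0,0]]'; python3 -c "
from cell import robot
print(robot.get_state()['joint_pos'])"
```

```text
t: 3.3
tool_pos: [0.5359, -0.1446, 0.1058]
ee_rot: [0.001, -0.059, 0.998, -0.001]
ft_force: [0.5, 0.4, -0.3]
gripper_width: -0.0
grip_force: 0.0
t: 3.8
tool_pos: [0.533, -0.1411, 0.0128]
ee_rot: [-0.001, -0.061, 0.998, 0.001]
ft_force: [-0.2, 0.1, 0.7]
gripper_width: 0.0001
grip_force: 0.0
[-4.10928739e-01  3.90552858e-01 -3.09809787e-01  8.73169714e-01
 -1.16206726e-05 -5.32462880e-01]
```

```bash
python3 -m inch '[[-0.001,0.008,0,0,0,0,0],[-0.001,0.008,0,0,0,0,0],[-0.001,0.008,0,0,0,0,0],[-0.001,0.008,0,0,0,0,0],[-0.001,0.008,0,0,0,0,0],[-0.001,0.008,0,0,0,0,0],[-0.0004,0.003,0,0,0,0,0],[-0.0004,0.003,0,0,0,0,0]]'; python3 -m inch '[[-0.0002,0.002,0,0,0,0,0],[-0.0003,0.002,0,0,0,0,0],[-0.0002,0.002,0,0,0,0,0]]'
```

```text
t: 4.8
tool_pos: [0.5271, -0.0873, 0.014]
ee_rot: [0.0, -0.061, 0.998, -0.0]
ft_force: [-0.3, 1.0, 0.5]
gripper_width: 0.0003
grip_force: 0.0
t: 5.18
tool_pos: [0.5264, -0.0814, 0.0139]
ee_rot: [-0.0, -0.061, 0.998, 0.0]
ft_force: [0.0, 0.2, -0.3]
gripper_width: -0.0001
grip_force: 0.0
```

```bash
python3 -m inch '[[-0.0002,0.001,0,0,0,0,0],[-0.0001,0.001,0,0,0,0,0],[0,0,0,0,0,0,0]]'; python3 -m inch '[[-0.0002,0.001,0,0,0,0,0],[-0.0001,0.001,0,0,0,0,0],[0,0,0,0,0,0,0]]'
```

```text
t: 5.55
tool_pos: [0.5261, -0.0794, 0.014]
ee_rot: [0.0, -0.061, 0.998, 0.0]
ft_force: [0.3, 0.5, 0.3]
gripper_width: 0.0002
grip_force: 0.0
t: 5.92
tool_pos: [0.5258, -0.0773, 0.014]
ee_rot: [-0.0, -0.061, 0.998, 0.0]
ft_force: [0.3, -0.0, 1.4]
gripper_width: -0.0002
grip_force: 0.0
```

Run:
```python
from h import *
p=robot.snapshot("top"); cv2.imwrite("pics/top2.png",cv2.resize(p["frame"][190:320,320:510],None,fx=4,fy=4,interpolation=cv2.INTER_CUBIC))
```

```text
(no output)
```

View pics/top2.png

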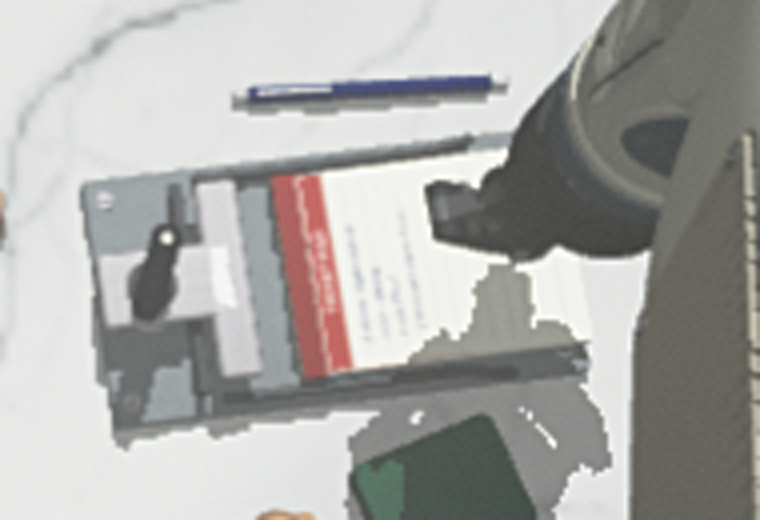

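Run:
```python
from h import *
s=robot.get_state(); print(s['tool_pos'],s['ft_force'],s['joint_pos'])
t=robot.snapshot("top"); print((proj(t,s['tool_pos'])-[320,190])*4, (proj(t,s['tool_pos']+[0,0,.1])-[320,190])*4)
p=robot.snapshot("side"); u=proj(p,s['tool_pos'])[0]; print(u)
im=p["frame"].copy(); cv2.circle(im,u.astype(int).tolist(),2,(0,255,0),-1)
cv2.imwrite("pics/side2.png",cv2.resize(im[200:400,270:530],None,fx=3,fy=3,interpolation=cv2.INTER_CUBIC))
for n,q in((t,"top"),(p,"side")):
    r=robot.pinpoint(n,"ticket_pad"); print(q,[(k["score"],atz(n,k["location"],.008)) for k in r[:1]])
```

```text
[ 0.52576951 -0.07736138  0.01395976] [0.09696465 0.34202462 0.09238183] [-3.04051412e-01  3.58916677e-01 -3.58918179e-01  8.52994950e-01
 -1.16511868e-05 -4.25739005e-01]
[[506.96509805 252.53647605]] [[564.66104955 201.41570666]]
[405.4591684  347.98364346]
top [(0.56, array([ 0.51890613, -0.04007603,  0.008     ]))]
side [(0.88, array([ 0.52293712, -0.04615023,  0.008     ]))]
```

View pics/side2.png

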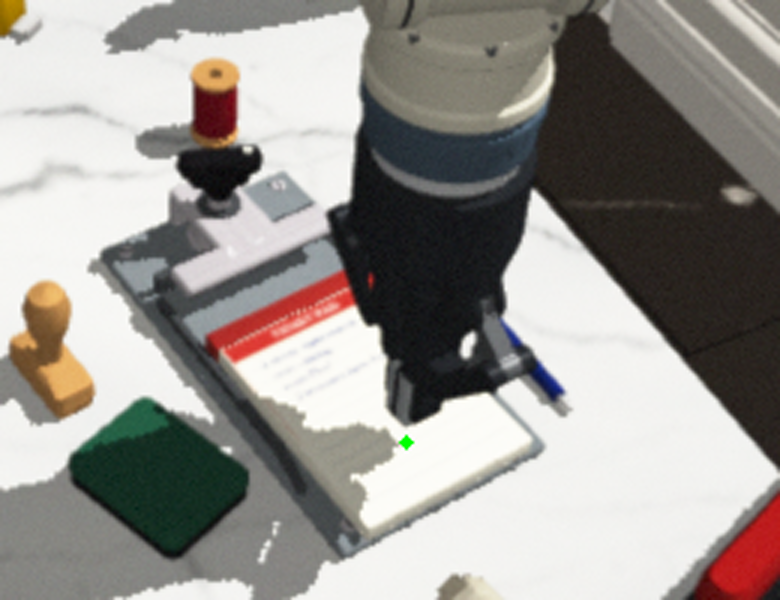

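Run:
```python
from h import *
np.set_printoptions(precision=1,suppress=True)
s=robot.get_state(); p=robot.snapshot("side"); t=robot.snapshot("top")
for z in(.014,.024,.034,.044):
    b=H(s['tool_pos'][0],s['tool_pos'][1],np.radians(97.1),[(x,y,z) for x in(-.014,.014) for y in(-.011,.011)])
    print(z,((proj(p,b)-[270,200])*3).ravel(),((proj(t,b)-[320,190])*4).ravel())
```

```text
0.014 [442.2 454.2 405.6 473.5 407.3 415.2 371.1 433.8] [531.6 227.1 540.  271.2 474.3 233.8 482.4 278. ]
0.024 [444.2 441.3 407.4 460.7 409.  402.3 372.5 420.9] [537.1 222.2 545.6 266.8 479.2 229.  487.3 273.7]
0.034 [446.2 428.1 409.1 447.6 410.7 389.1 374.  407.8] [542.6 217.2 551.3 262.3 484.1 224.1 492.4 269.2]
0.044 [448.3 414.8 410.9 434.2 412.4 375.8 375.4 394.4] [548.3 212.2 557.1 257.7 489.1 219.1 497.6 264.7]
```

The fingertips passed above the pad without contact. They look about 25 mm higher than the stated TCP. I'll back out and touch the counter to find the true tip height.

```bash
python3 -m inch '[[0.0025,-0.02,0,0,0,0,0],[0.0025,-0.02,0,0,0,0,0],[0.0025,-0.02,0,0,0,0,0],[0,0,-0.004,0,0,0,0],[0,0,-0.004,0,0,0,0],[0,0,-0.003,0,0,0,0],[0,0,0,0,0,0,0]]'
python3 - <<'E'
from h import *
s=robot.get_state(); print(s['tool_pos'],s['ft_force'],s['joint_pos'])
p=robot.snapshot("side"); u=proj(p,s['tool_pos'])[0]; print(u)
im=p["frame"].copy(); cv2.circle(im,u.astype(int).tolist(),1,(0,255,0),-1)
cv2.imwrite("pics/side3.png",cv2.resize(im[250:400,330:530],None,fx=4,fy=4,interpolation=cv2.INTER_CUBIC))
E
```

```text
t: 7.15
tool_pos: [0.5331, -0.1369, 0.0027]
ee_rot: [-0.0, -0.061, 0.998, 0.0]
ft_force: [0.1, -0.2, -0.1]
gripper_width: -0.0001
grip_force: 0.0
[ 0.5330665  -0.13686074  0.00268195] [ 0.09841787 -0.20039953 -0.06271395] [-4.03824133e-01  3.98465971e-01 -3.27943827e-01  8.45038871e-01
  3.00513124e-05 -5.26118429e-01]
[430.4400513  382.10928369]
```

View pics/side3.png

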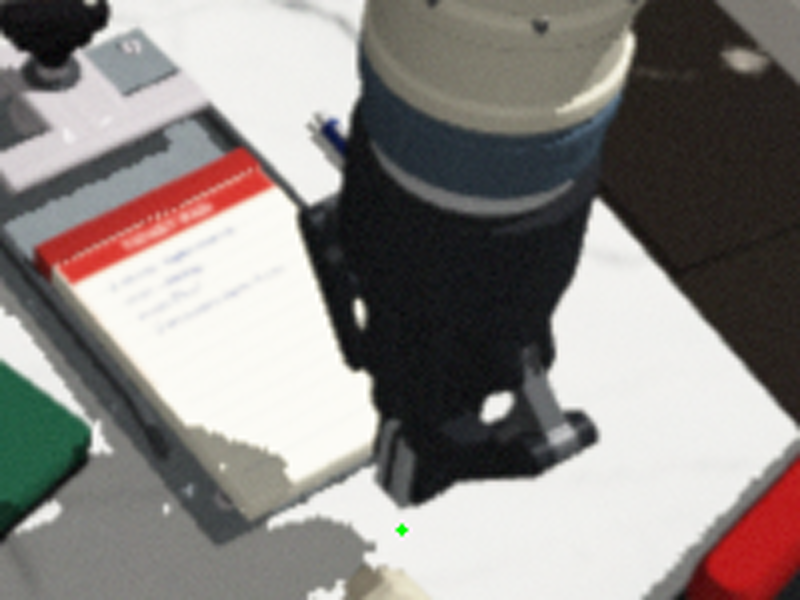

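```bash
for i in 1; do python3 -m inch '[[0,0,-0.003,0,0,0,0],[0,0,-0.002,0,0,0,0],[0,0,0,0,0,0,0]]'; python3 -m inch '[[0,0,-0.002,0,0,0,0],[0,0,-0.002,0,0,0,0],[0,0,0,0,0,0,0]]'; done
```

```text
t: 7.58
tool_pos: [0.5332, -0.1373, -0.0022]
ee_rot: [-0.0, -0.061, 0.998, 0.0]
ft_force: [-0.2, -0.9, 0.4]
gripper_width: -0.0
grip_force: 0.0
t: 7.95
tool_pos: [0.5332, -0.1374, -0.0062]
ee_rot: [-0.0, -0.061, 0.998, 0.0]
ft_force: [-0.5, 0.8, 0.1]
gripper_width: 0.0
grip_force: 0.0
```

```bash
python3 -m inch '[[0,0,-0.002,0,0,0,0],[0,0,-0.002,0,0,0,0],[0,0,0,0,0,0,0]]';python3 -m inch '[[0,0,-0.002,0,0,0,0],[0,0,-0.002,0,0,0,0],[0,0,0,0,0,0,0]]'
```

```text
t: 8.32
tool_pos: [0.5332, -0.1374, -0.0102]
ee_rot: [-0.0, -0.061, 0.998, 0.0]
ft_force: [0.4, -0.1, 0.5]
gripper_width: 0.0001
grip_force: 0.0
t: 8.7
tool_pos: [0.5332, -0.1374, -0.0142]
ee_rot: [-0.0, -0.061, 0.998, 0.0]
ft_force: [-0.2, -0.7, -0.1]
gripper_width: -0.0001
grip_force: 0.0
```

```bash
python3 -m inch '[[0,0,-0.002,0,0,0,0],[0,0,0,0,0,0,0]]';python3 -m inch '[[0,0,-0.002,0,0,0,0],[0,0,0,0,0,0,0]]'
```

```text
t: 8.95
tool_pos: [0.5332, -0.1374, -0.0162]
ee_rot: [-0.0, -0.061, 0.998, 0.0]
ft_force: [-0.5, -0.0, -0.4]
gripper_width: -0.0001
grip_force: 0.0
t: 9.2
tool_pos: [0.5332, -0.1374, -0.0182]
ee_rot: [-0.0, -0.061, 0.998, 0.0]
ft_force: [-0.5, 1.0, 0.0]
gripper_width: -0.0003
grip_force: 0.0
```

Run:
```python
from h import *
p=robot.snapshot("side"); t=robot.snapshot("top")
a=cv2.resize(p["frame"][310:400,380:480],None,fx=5,fy=5,interpolation=cv2.INTER_CUBIC)
b=cv2.resize(t["frame"][220:300,420:520],(400,450),interpolation=cv2.INTER_CUBIC)
cv2.imwrite("pics/s4.png",np.hstack([a,b[:, :300]]))
```

```text
(no output)
```

View pics/s4.png

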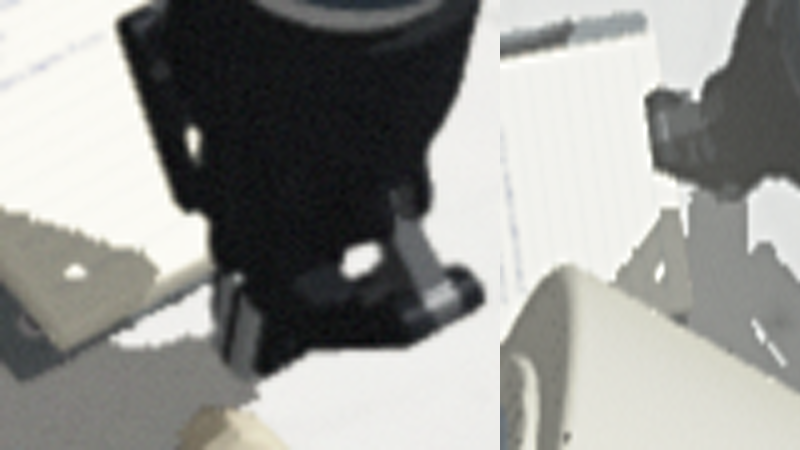

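```bash
python3 -m inch '[[0,0,-0.002,0,0,0,0],[0,0,0,0,0,0,0]]';python3 -m inch '[[0,0,-0.002,0,0,0,0],[0,0,0,0,0,0,0]]' | sed -n '1,4p'
```

```text
t: 9.55
tool_pos: [0.5332, -0.1374, -0.0202]
ee_rot: [-0.0, -0.061, 0.998, 0.0]
ft_force: [-0.2, -0.0, 1.0]
gripper_width: -0.0002
grip_force: 0.0
t: 9.8
tool_pos: [0.5332, -0.1373, -0.0222]
ee_rot: [-0.0, -0.061, 0.998, 0.0]
ft_force: [0.2, -0.5, 0.5]
```

```bash
python3 -m inch '[[0,0,-0.002,0,0,0,0],[0,0,0,0,0,0,0]]'| sed -n '2p;4p';python3 -m inch '[[0,0,-0.002,0,0,0,0],[0,0,0,0,0,0,0]]' | sed -n '2p;4p'
```

```text
tool_pos: [0.5332, -0.1373, -0.0242]
ft_force: [-0.3, 0.9, 0.6]
tool_pos: [0.5334, -0.1375, -0.0245]
ft_force: [-5.6, 1.6, 17.4]
```

```bash
python3 -m inch '[[0,0,0.008,0,0,0,0],[0,0,0.007,0,0,0,0],[-0.001,0.008,0,0,0,0,0],[-0.001,0.008,0,0,0,0,0],[-0.001,0.008,0,0,0,0,0],[-0.001,0.008,0,0,0,0,0],[-0.001,0.008,0,0,0,0,0],[0,0,0,0,0,0,0]]'
python3 - <<'E'
from h import *
for n in("top","side"):
    p=robot.snapshot(n); r=robot.pinpoint(p,"ticket_pad"); print(n,[(k["score"],atz(p,k["location"],.008)) for k in r[:1]])
E
```

```text
t: 11.3
tool_pos: [0.5281, -0.0967, -0.0111]
ee_rot: [-0.0, -0.061, 0.998, 0.0]
ft_force: [0.2, 0.5, 0.1]
gripper_width: -0.0002
grip_force: 0.0
top [(0.72, array([ 0.52078403, -0.00955285,  0.008     ]))]
side [(0.88, array([ 0.51846378, -0.01671081,  0.008     ]))]
```

```bash
python3 -m inch '[[-0.0005,0.004,0,0,0,0,0],[-0.0005,0.004,0,0,0,0,0],[-0.0004,0.003,0,0,0,0,0],[-0.0001,0.001,0,0,0,0,0],[0,0,0,0,0,0,0]]'| sed -n '2p;4p'; python3 -m inch '[[-0.0001,0.001,0,0,0,0,0],[-0.0001,0.001,0,0,0,0,0],[0,0,0,0,0,0,0]]'| sed -n '2p;4p';python3 -m inch '[[-0.0001,0.001,0,0,0,0,0],[0,0,0,0,0,0,0]]'| sed -n '2p;4p'
```

```text
tool_pos: [0.5268, -0.0853, -0.011]
ft_force: [-0.2, 0.1, 0.1]
tool_pos: [0.5266, -0.0834, -0.011]
ft_force: [-0.9, 0.2, -0.1]
tool_pos: [0.5265, -0.0823, -0.011]
ft_force: [-0.3, 0.8, -0.2]
```

```bash
python3 -m inch '[[-0.0001,0.001,0,0,0,0,0],[0,0,0,0,0,0,0]]'| sed -n '2p;4p'; python3 -m inch '[[-0.0001,0.001,0,0,0,0,0],[0,0,0,0,0,0,0]]'| sed -n '2p;4p'
```

```text
tool_pos: [0.5264, -0.0813, -0.011]
ft_force: [-0.5, -0.8, -0.8]
tool_pos: [0.5263, -0.0803, -0.011]
ft_force: [0.2, -0.3, -0.3]
```

```bash
python3 -m inch '[[-0.0001,0.001,0,0,0,0,0],[0,0,0,0,0,0,0]]'| sed -n '2p;4p'; python3 -m inch '[[-0.0001,0.001,0,0,0,0,0],[0,0,0,0,0,0,0]]'| sed -n '2p;4p'
python3 - <<'E'
from h import *
for n in("top","side"):
    p=robot.snapshot(n); r=robot.pinpoint(p,"ticket_pad"); print(n,[(k["score"],atz(p,k["location"],.008)) for k in r[:1]])
E
```

```text
tool_pos: [0.5262, -0.0793, -0.011]
ft_force: [-0.0, 0.1, -0.5]
tool_pos: [0.5261, -0.0783, -0.011]
ft_force: [-1.0, 0.4, -0.4]
top [(0.61, array([0.52149191, 0.00431761, 0.008     ]))]
side [(0.73, array([ 0.51577581, -0.00055097,  0.008     ]))]
```

```bash
for i in 1; do python3 -m inch '[[-0.0001,0.001,0,0,0,0,0],[0,0,0,0,0,0,0]]'| sed -n '2p;4p'; python3 -m inch '[[-0.0001,0.001,0,0,0,0,0],[0,0,0,0,0,0,0]]'| sed -n '2p;4p'; done
```

```text
tool_pos: [0.5261, -0.0775, -0.0109]
ft_force: [0.1, -0.3, 1.2]
tool_pos: [0.5261, -0.0765, -0.0109]
ft_force: [0.4, -1.3, 2.4]
```

```bash
for i in 1; do python3 -m inch '[[-0.0001,0.001,0,0,0,0,0],[0,0,0,0,0,0,0]]'| sed -n '2p;4p'; python3 -m inch '[[-0.0001,0.001,0,0,0,0,0],[0,0,0,0,0,0,0]]'| sed -n '2p;4p'; done
```

```text
tool_pos: [0.526, -0.0755, -0.0109]
ft_force: [0.3, -2.0, 3.3]
tool_pos: [0.5259, -0.0745, -0.0109]
ft_force: [0.1, -2.2, 4.6]
```

Run:
```python
from h import *
for i in range(2):
  for n in("top","side"):
    p=robot.snapshot(n); r=robot.pinpoint(p,"ticket_pad"); print(n,[(k["score"],atz(p,k["location"],.008)) for k in r[:1]])
    # red bound edge position: visible red pixels
    f=p["frame"].astype(int); m=(f[...,2]-f[...,1]>50)&(f[...,2]-f[...,0]>50)
    m[:200]=0; m[:,:340 if n=="side" else 360]=0; m[:, 460:]=0
    v,u=np.nonzero(m); print(" red",len(u),u.min(),u.max(),v.min(),v.max(), atz(p,[(v.mean()+.5)/480,(u.mean()+.5)/640],.02))
a=cv2.resize(p["frame"][230:390,300:460],None,fx=3.75,fy=3.75,interpolation=cv2.INTER_CUBIC)
cv2.imwrite("pics/s5.png",a)
```

```text
top [(0.84, array([0.5185332 , 0.00429773, 0.008     ]))]
 red 19 366 373 236 284 [0.52506256 0.07272401 0.02      ]
side [(0.78, array([ 5.19070944e-01, -2.29330547e-04,  8.00000000e-03]))]
 red 312 340 382 221 298 [0.53811263 0.13368921 0.02      ]
top []
 red 20 366 373 236 283 [0.52269927 0.07244718 0.02      ]
side [(0.95, array([0.51705143, 0.00402787, 0.008     ]))]
 red 311 340 382 220 298 [0.53845309 0.13456032 0.02      ]
```

View pics/s5.png

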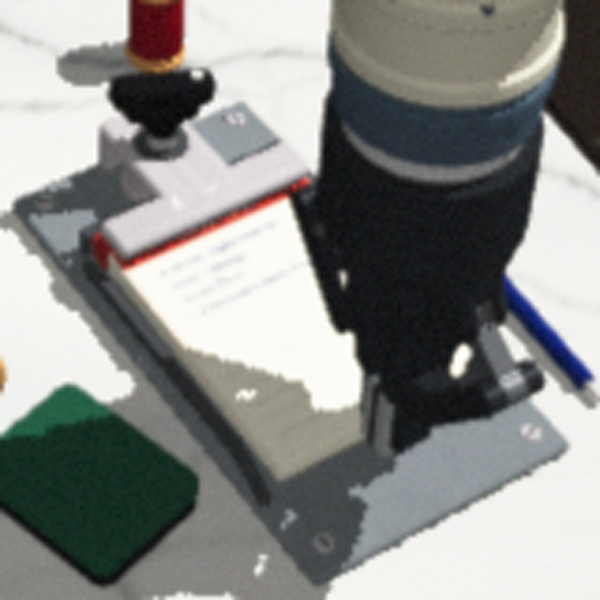

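Run:
```python
from h import *
np.set_printoptions(precision=1,suppress=True)
p=robot.snapshot("side"); h=(.5157,.0081,np.radians(97.05))
for x in(-.012,-.008,-.004,0): print(x,((proj(p,H(*h,[(x-.07,.05,.02),(x-.07,.05,.008),(x+.07-.024,0.05,.02)]))-[300,230])*3.75).ravel())
print("plate corners",((proj(p,H(*h,[(-.118,.062,.008),(-.118,-.062,.008),(.114,.062,.008)]))-[300,230])*3.75).ravel())
```

```text
-0.012 [285.5 479.8 284.  499.  124.9 284.9]
-0.008 [279.5 472.5 278.  491.7 119.8 278.7]
-0.004 [273.5 465.3 272.1 484.5 114.8 272.6]
0 [267.6 458.1 266.2 477.3 109.8 266.5]
plate corners [312.7 580.7 571.5 440.9   5.2 197.2]
```

```bash
for i in 1; do python3 -m inch '[[-0.0001,0.001,0,0,0,0,0],[0,0,0,0,0,0,0]]'| sed -n '2p;4p'; python3 -m inch '[[-0.0001,0.001,0,0,0,0,0],[0,0,0,0,0,0,0]]'| sed -n '2p;4p'; done
```

```text
tool_pos: [0.5258, -0.0736, -0.0109]
ft_force: [-0.1, -2.4, 5.6]
tool_pos: [0.5257, -0.0728, -0.0109]
ft_force: [0.6, -5.9, 6.0]
```

```bash
for i in 1; do python3 -m inch '[[-0.0001,0.001,0,0,0,0,0],[0,0,0,0,0,0,0]]'| sed -n '2p;4p'; python3 -m inch '[[-0.0001,0.001,0,0,0,0,0],[0,0,0,0,0,0,0]]'| sed -n '2p;4p'; done;  python3 - <<'E'
from h import *
p=robot.snapshot("side")
cv2.imwrite("pics/s6.png",np.hstack([cv2.resize(p["frame"][230:390,300:460],(550,550),interpolation=cv2.INTER_CUBIC),cv2.resize(p["frame"][310:370,365:393],(240,550),interpolation=cv2.INTER_CUBIC)]))
E
```

```text
tool_pos: [0.5262, -0.0726, -0.0109]
ft_force: [1.4, -7.2, 3.0]
tool_pos: [0.5264, -0.0724, -0.0108]
ft_force: [2.9, -12.6, 1.3]
```

```bash
python3 -m inch '[[0.0005,-0.004,0,0,0,0,0],[0.0025,-0.02,0,0,0,0,0],[0.0025,-0.02,0.03,0,0,0,0],[0,0,0.055,0,0,0,0.085],[0,0,0.055,0,0,0,0.085],[-0.01,-0.05,0,0,0,0,0.085],[-0.02,-0.05,0,0,0,0,0.085],[0,0,0,0,0,0,0.085]]'
python3 - <<'E'
from h import *
np.set_printoptions(precision=4,suppress=True)
P={n:robot.snapshot(n) for n in("top","side")}; h=(.5157,.0081,np.radians(97.05))
M={}
for n in P:
    r=robot.silhouettes(P[n],"ticket_pad")
    if r: M[n]=r[0]["pixels"]; print(n,r[0]["score"],M[n].sum())
    r=robot.pinpoint(P[n],"screw_grip"); print([(k["score"],atz(P[n],k["location"],.059)) for k in r[:1]])
# pad visible: x from -.07 to strap rear (.042 holder)
for n in M:
  best=[]
  for x in np.arange(-.02,.006,.001):
    im=np.zeros((1920,2560),np.uint8)
    b=H(*h,[(X,Y,Z) for X in(x-.07,.03) for Y in(-.05,.05) for Z in((.008,.02) if X<0 else (.02,))])
    cv2.fillConvexPoly(im,cv2.convexHull((proj(P[n],b)*4).astype(np.float32)).astype(np.int32),1)
    im=cv2.resize(im.astype(np.float32),(640,480),interpolation=cv2.INTER_AREA)
    # score only in rear half
    reg=np.zeros((480,640),np.uint8); rb=H(*h,[(X,Y,.012) for X in(-.12,0) for Y in(-.04,.04)]); cv2.fillConvexPoly(reg,cv2.convexHull(proj(P[n],rb).astype(np.float32)).astype(np.int32),1)
    best.append((np.abs(im-M[n])[reg>0].sum(),x))
  best.sort(); print(n,best[:3])
E
```

```text
t: 17.45
tool_pos: [0.4993, -0.2163, 0.1282]
ee_rot: [-0.001, -0.059, 0.998, 0.001]
ft_force: [0.6, 0.8, -0.2]
gripper_width: 0.085
grip_force: 0.0
top 0.67 3641
[(0.66, array([0.508 , 0.0969, 0.059 ]))]
side 0.8 4945
[(0.8, array([0.5094, 0.0942, 0.059 ]))]
top [(np.float32(160.5625), np.float64(-0.02)), (np.float32(181.0625), np.float64(-0.019)), (np.float32(201.5625), np.float64(-0.018))]
side [(np.float32(218.25), np.float64(-0.02)), (np.float32(246.5), np.float64(-0.019)), (np.float32(280.375), np.float64(-0.018))]
```

Run:
```python
from h import *
h=(.5157,.0081,np.radians(97.05))
for n in("top","side"):
    p=robot.snapshot(n); xs=np.arange(-.125,.06,.005)
    for y in(-.03,.03):
        u=proj(p,H(*h,[(x,y,.02) for x in xs])).astype(np.float32)
        c=cv2.remap(p["frame"],u[:,0].reshape(1,-1),u[:,1].reshape(1,-1),cv2.INTER_LINEAR)[0]
        print(n,y,[(int(x*1000),int(k[0]),int(k[2])) for x,k in zip(xs,c)])
a=cv2.resize(p["frame"][230:390,300:460],(600,600),interpolation=cv2.INTER_CUBIC); cv2.imwrite("pics/s7.png",a)
```

```text
top -0.03 [(-125, 223, 224), (-120, 225, 224), (-114, 227, 228), (-109, 158, 152), (-104, 160, 153), (-99, 160, 151), (-94, 218, 223), (-89, 235, 240), (-84, 233, 237), (-79, 235, 241), (-74, 234, 238), (-69, 235, 240), (-64, 234, 239), (-59, 235, 239), (-54, 236, 240), (-49, 233, 237), (-44, 235, 240), (-39, 234, 239), (-34, 235, 240), (-29, 235, 240), (-24, 234, 238), (-19, 236, 241), (-14, 234, 238), (-9, 235, 240), (-4, 235, 240), (0, 234, 239), (5, 235, 240), (10, 234, 238), (15, 237, 241), (20, 160, 217), (25, 99, 189), (30, 142, 209), (35, 95, 169), (40, 102, 153), (45, 215, 213), (50, 212, 211), (55, 212, 212)]
top 0.03 [(-125, 225, 226), (-120, 225, 226), (-114, 227, 228), (-109, 158, 152), (-104, 159, 153), (-99, 158, 150), (-94, 235, 243), (-89, 235, 241), (-84, 233, 237), (-79, 235, 241), (-74, 233, 238), (-69, 235, 240), (-64, 234, 238), (-59, 234, 238), (-54, 235, 240), (-49, 233, 238), (-44, 235, 240), (-39, 234, 238), (-34, 234, 240), (-29, 235, 240), (-24, 233, 238), (-19, 234, 240), (-14, 223, 223), (-9, 231, 235), (-4, 230, 233), (0, 226, 228), (5, 232, 237), (10, 
[... 701 characters left out ...]
(35, 44, 191), (40, 49, 184), (45, 143, 145), (50, 172, 176), (55, 221, 223)]
side 0.03 [(-125, 128, 119), (-120, 154, 141), (-114, 155, 145), (-109, 153, 142), (-104, 154, 146), (-99, 156, 172), (-94, 245, 251), (-89, 246, 252), (-84, 244, 249), (-79, 246, 252), (-74, 245, 250), (-69, 246, 251), (-64, 245, 251), (-59, 245, 251), (-54, 246, 252), (-49, 244, 250), (-44, 245, 252), (-39, 246, 251), (-34, 245, 250), (-29, 246, 252), (-24, 244, 250), (-19, 244, 250), (-14, 238, 241), (-9, 241, 246), (-4, 243, 249), (0, 237, 238), (5, 244, 250), (10, 236, 236), (15, 242, 251), (20, 112, 229), (25, 49, 216), (30, 68, 201), (35, 43, 179), (40, 43, 169), (45, 77, 88), (50, 165, 168), (55, 213, 218)]
```

The slices put the pad's rear edge at about x = -97 mm. The pad did reach the stop but slid back about 20 mm when I released it too fast, so it slides very freely. I'll push again gently and back off slowly.

```bash
python3 -m inch '[[0.0162,0.0477,0,0,0,0,0],[0.0162,0.0477,0,0,0,0,0],[0,0,-0.05,0,0,0,0],[0,0,-0.05,0,0,0,0],[0,0,-0.03,0,0,0,0],[0,0,-0.0094,0,0,0,0],[0,0,0,0,0,0,0]]'
python3 - <<'E'
from h import *
h=(.5157,.0081,np.radians(97.05)); s=robot.get_state(); d=s['tool_pos'][:2]-h[:2]; print("tcp in holder",d@[np.cos(h[2]),np.sin(h[2])],d@[-np.sin(h[2]),np.cos(h[2])])
E
```

```text
t: 18.73
tool_pos: [0.5334, -0.1188, -0.0102]
ee_rot: [-0.0, -0.061, 0.998, 0.0]
ft_force: [0.2, -0.6, 0.2]
gripper_width: 0.0002
grip_force: 0.0
tcp in holder -0.1280792535290106 -0.0020040928168518165
```

```bash
python3 -m inch '[[-0.001,0.006,0,0,0,0,0],[-0.001,0.006,0,0,0,0,0],[-0.001,0.006,-0.001,0,0,0,0],[-0.0008,0.004,0,0,0,0,0],[-0.0005,0.003,0,0,0,0,0],[-0.0002,0.0015,0,0,0,0,0],[-0.0002,0.0015,0,0,0,0,0],[-0.0002,0.0015,0,0,0,0,0]]'|sed -n '1,2p;4p'
cat > edge.py <<'E'
from h import *
h=(.5157,.0081,np.radians(97.05)); s=robot.get_state(); d=s['tool_pos'][:2]-h[:2]; print("tcp in holder",(d@[np.cos(h[2]),np.sin(h[2])]).round(4),(d@[-np.sin(h[2]),np.cos(h[2])]).round(4))
for n in("top","side"):
    p=robot.snapshot(n)
    for y in(.04,.03,-.03):   # cream->red edge on the pad's top, seen at 25.. mm from leading edge
        for nm,xs in(("rear",np.arange(-.125,-.04,.0005)),("red",np.arange(-.02,.05,.0005))):
            u=proj(p,H(*h,[(x,y,.02) for x in xs])).astype(np.float32)
            c=cv2.remap(p["frame"],u[:,0].reshape(1,-1),u[:,1].reshape(1,-1),cv2.INTER_LINEAR)[0].astype(float)
            v=(c[:,2]-c[:,0]) if nm=="red" else c[:,2]
            g=v[6:]-v[:-6]; i=g.argmax(); print(n,nm,y,round(1000*xs[i+3],1),int(g[i]))
E
python3 edge.py
```

```text
t: 19.73
tool_pos: [0.5288, -0.09, -0.011]
ft_force: [1.8, -3.6, 6.0]
tcp in holder -0.099 -0.001
top rear 0.04 -54.5 84
top red 0.04 29.0 65
top rear 0.03 -42.5 55
top red 0.03 29.0 61
top rear -0.03 -84.0 143
top red -0.03 29.0 62
side rear 0.04 -93.5 57
side red 0.04 29.0 112
side rear 0.03 -93.5 60
side red 0.03 28.0 105
side rear -0.03 -123.5 23
side red -0.03 28.5 109
```

```bash
python3 -m inch '[[0,0,0.003,0,0,0,0],[0,0,0.02,0,0,0,0],[0.002,-0.018,0,0,0,0,0],[0.0005,-0.004,-0.015,0,0,0,0],[0,0,-0.0115,0,0,0,0],[0,0,0,0,0,0,0]]'|sed -n '1,2p;4p'
python3 edge.py | grep -v "top rear"
```

```text
t: 20.58
tool_pos: [0.5299, -0.1114, -0.0164]
ft_force: [0.6, -1.1, -0.3]
tcp in holder -0.1203 0.0006
top red 0.04 29.0 65
top red 0.03 29.5 65
top red -0.03 29.0 62
side rear 0.04 -48.5 72
side red 0.04 29.0 112
side rear 0.03 -61.0 67
side red 0.03 28.0 101
side rear -0.03 -53.5 21
side red -0.03 28.5 109
```

```bash
sed -i 's/g=v\[6:\]-v\[:-6\]; i=g.argmax()/g=v[6:]-v[:-6]; i=g.argmax() if nm=="rear" else int(np.argmax(g>35))/' edge.py
python3 edge.py | grep red; python3 -m inch '[[0,0,0.0015,0,0,0,0],[-0.0005,0.004,0,0,0,0,0],[-0.0005,0.004,0,0,0,0,0],[-0.0002,0.002,0,0,0,0,0],[-0.0002,0.002,0,0,0,0,0],[-0.0002,0.002,0,0,0,0,0],[-0.0002,0.002,0,0,0,0,0],[-0.0002,0.002,0,0,0,0,0]]'|sed -n '1,2p;4p'; python3 edge.py | grep -v "rear"
```

```text
top red 0.04 28.0 45
top red 0.03 27.5 38
top red -0.03 27.5 40
side red 0.04 26.5 50
side red 0.03 26.0 42
side red -0.03 26.0 45
t: 21.78
tool_pos: [0.5288, -0.0934, -0.0134]
ft_force: [-0.3, -0.0, 0.9]
tcp in holder -0.1023 -0.0005
top red 0.04 27.5 37
top red 0.03 27.5 39
top red -0.03 27.5 40
side red 0.04 26.5 51
side red 0.03 26.0 39
side red -0.03 26.0 44
```

```bash
python3 -m inch '[[-0.0002,0.002,-0.001,0,0,0,0],[-0.0002,0.002,0,0,0,0,0],[-0.0002,0.002,0,0,0,0,0],[-0.0002,0.002,0,0,0,0,0]]'|sed -n '1,2p;4p';python3 -m inch '[[-0.0002,0.002,0,0,0,0,0],[-0.0002,0.002,0,0,0,0,0]]'|sed -n '1,2p;4p'; python3 edge.py | grep -v "rear"
```

```text
t: 22.38
tool_pos: [0.5282, -0.0855, -0.0143]
ft_force: [0.7, -1.4, 2.7]
t: 22.62
tool_pos: [0.5277, -0.0814, -0.0143]
ft_force: [0.4, -1.7, 3.2]
tcp in holder -0.0903 -0.0009
top red 0.04 -18.5 2
top red 0.03 38.0 36
top red -0.03 38.5 37
side red 0.04 36.5 36
side red 0.03 36.5 39
side red -0.03 36.5 41
```

```bash
python3 -m inch '[[-0.0001,0.001,0,0,0,0,0],[-0.0001,0.001,0,0,0,0,0],[0,0,0,0,0,0,0]]'|sed -n '1,2p;4p';python3 edge.py | grep -v "rear";python3 -m inch '[[-0.0001,0.001,0,0,0,0,0],[0,0,0,0,0,0,0]]'|sed -n '1,2p;4p'; python3 edge.py | grep -v "rear"
```

```text
t: 23.1
tool_pos: [0.5274, -0.0795, -0.0144]
ft_force: [0.8, -2.1, 2.6]
tcp in holder -0.0883 -0.0009
top red 0.04 -18.5 0
top red 0.03 -18.5 1
top red -0.03 -18.5 1
side red 0.04 39.0 56
side red 0.03 38.5 43
side red -0.03 38.5 40
t: 23.45
tool_pos: [0.5273, -0.0787, -0.0144]
ft_force: [0.2, -3.1, 3.7]
tcp in holder -0.0875 -0.0009
top red 0.04 -18.5 -2
top red 0.03 -18.5 0
top red -0.03 -18.5 -1
side red 0.04 39.5 49
side red 0.03 39.5 47
side red -0.03 39.0 36
```

```bash
for i in 1; do python3 -m inch '[[-0.0001,0.001,0,0,0,0,0],[0,0,0,0,0,0,0]]'|sed -n '1,2p;4p';python3 edge.py | grep -v "rear"|grep -v top;python3 -m inch '[[-0.0001,0.001,0,0,0,0,0],[0,0,0,0,0,0,0]]'|sed -n '1,2p;4p'; python3 edge.py | grep -v "rear"|grep -v top; done
```

```text
t: 23.8
tool_pos: [0.5276, -0.0783, -0.0143]
ft_force: [0.6, -8.2, 1.5]
tcp in holder -0.0872 -0.0012
side red 0.04 39.5 48
side red 0.03 39.5 47
side red -0.03 39.5 47
t: 24.15
tool_pos: [0.5277, -0.0782, -0.0143]
ft_force: [1.0, -11.8, 1.7]
tcp in holder -0.0871 -0.0013
side red 0.04 39.5 48
side red 0.03 39.0 36
side red -0.03 39.5 47
```

```bash
python3 -m inch '[[0.0001,-0.001,0,0,0,0,0],[0.0001,-0.0005,0,0,0,0,0],[0,0,0.001,0,0,0,0],[0,0,0.002,0,0,0,0],[0,0,0.004,0,0,0,0],[0,0,0.01,0,0,0,0]]'|sed -n '1,2p;4p'; python3 -m inch '[[0,0,0.03,0,0,0,0],[0.001,-0.02,0.05,0,0,0,0],[0.001,-0.03,0.05,0,0,0,0],[0,-0.05,0,0,0,0,0],[0,-0.02,0,0,0,0,0]]'|sed -n '1,2p;4p'; python3 edge.py
```

```text
t: 25.0
tool_pos: [0.5269, -0.0778, 0.0022]
ft_force: [0.8, -1.7, -0.4]
t: 25.62
tool_pos: [0.529, -0.1992, 0.1327]
ft_force: [-0.0, -1.0, -0.2]
tcp in holder -0.2074 0.0123
top rear 0.04 -75.5 89
top red 0.04 -18.5 0
top rear 0.03 -75.0 86
top red 0.03 -18.5 0
top rear -0.03 -75.5 73
top red -0.03 -18.5 0
side rear 0.04 -76.5 71
side red 0.04 37.5 40
side rear 0.03 -77.0 64
side red 0.03 37.5 36
side rear -0.03 -77.5 50
side red -0.03 37.5 44
```

```bash
python3 -m inch '[[0,0.052,0,0,0,0,0],[0,0.05,0,0,0,0,0],[0,0,-0.055,0,0,0,0],[0,0,-0.05,0,0,0,0],[0,0,-0.03,0,0,0,0],[0,0,-0.011,0,0,0,0],[0,0,0,0,0,0,0]]'|sed -n '1,2p;4p'; python3 edge.py | grep -v top|grep -v rear
```

```text
t: 26.6
tool_pos: [0.5289, -0.0952, -0.0136]
ft_force: [0.2, -0.9, 1.1]
tcp in holder -0.1041 -0.0005
side red 0.04 37.5 38
side red 0.03 38.0 51
side red -0.03 37.5 42
```

```bash
python3 -m inch '[[-0.0005,0.004,-0.0005,0,0,0,0],[-0.0005,0.004,0,0,0,0,0],[-0.0004,0.004,0,0,0,0,0],[-0.0002,0.0015,0,0,0,0,0],[-0.0001,0.001,0,0,0,0,0],[-0.0001,0.001,0,0,0,0,0],[-0.0001,0.001,0,0,0,0,0],[0,0,0,0,0,0,0]]'|sed -n '1,2p;4p'; python3 edge.py | grep -v top|grep -v rear
```

```text
t: 27.7
tool_pos: [0.5274, -0.0795, -0.014]
ft_force: [0.2, 0.0, 0.3]
tcp in holder -0.0884 -0.0008
side red 0.04 39.0 55
side red 0.03 38.5 38
side red -0.03 38.5 40
```

```bash
python3 -m inch '[[-0.0001,0.0008,0,0,0,0,0],[-0.0001,0.0006,0,0,0,0,0],[0,0,0.001,0,0,0,0],[0,0,0.003,0,0,0,0],[0,0,0.006,0,0,0,0],[0,0,0.012,0,0,0,0],[0,0,0.04,0,0,0,0],[0,0,0.05,0,0,0,0]]'|sed -n '1,2p;4p'; python3 edge.py | grep -v "top red"
```

```text
t: 28.8
tool_pos: [0.5262, -0.0773, 0.0992]
ft_force: [0.8, -0.2, 0.6]
tcp in holder -0.0861 0.0001
top rear 0.04 -74.5 82
top rear 0.03 -74.5 82
top rear -0.03 -74.5 84
side rear 0.04 -77.0 62
side red 0.04 38.0 48
side rear 0.03 -77.0 67
side red 0.03 38.0 46
side rear -0.03 -77.5 49
side red -0.03 38.0 49
```

```bash
python3 -m inch '[[-0.0067,0.0576,0,0,0,-7,0.04],[-0.0067,0.0576,0,0,0,-7,0.04],[-0.0068,0.0576,0,0,0,-7,0.04],[0,0,-0.02,0,0,0,0.04],[0,0,-0.018,0,0,0,0.04],[0,0,0,0,0,0,0.04]]'
python3 - <<'E'
from h import *
s=robot.get_state(); print(s['joint_pos'])
p=robot.snapshot("side"); t=robot.snapshot("top")
for q in(p,t):
    u=proj(q,[s['tool_pos']+[0,0,.0243],[.506,.0955,.057],[.5049,.0954,.072],[.5049,.0954,.046]]); print(u.round(1).tolist())
    r=robot.pinpoint(q,"screw_grip"); print([(k["score"],np.array(k["location"])[::-1]*[640,480]) for k in r[:1]])
c=p["frame"][190:310,290:410].copy(); c2=t["frame"][200:320,310:390]
cv2.imwrite("pics/s8.png",np.hstack([cv2.resize(c,(480,480),interpolation=cv2.INTER_CUBIC),cv2.resize(c2,(320,480),interpolation=cv2.INTER_CUBIC)]))
E
```

```text
t: 29.65
tool_pos: [0.5056, 0.0952, 0.0592]
ee_rot: [-0.001, 0.122, 0.993, 0.0]
ft_force: [0.0, 0.3, -0.1]
gripper_width: 0.0401
grip_force: 0.0
[ 2.25951411e-02  2.90439200e-01 -3.29103466e-01  9.54138591e-01
  4.70913758e-04  2.66721126e-01]
[[342.9, 244.2], [342.8, 256.3], [342.3, 249.6], [342.1, 261.5]]
[]
[[359.9, 255.2], [358.7, 258.1], [359.3, 257.0], [358.4, 259.9]]
[]
```

View pics/s8.png

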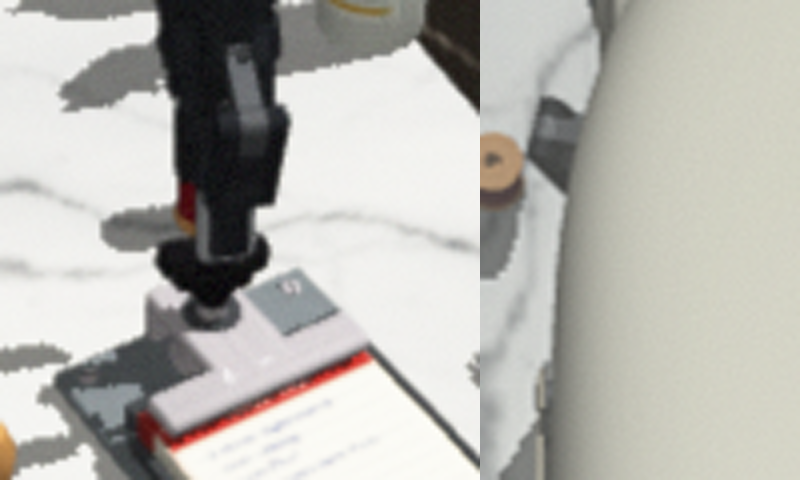

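```bash
python3 -m inch '[[0,0,-0.015,0,0,0,0.04],[0,0,-0.015,0,0,0,0.04],[0,0,-0.01,0,0,0,0.04],[0,0,0,0,0,0,0.018],[0,0,0,0,0,0,0.018],[0,0,0,0,0,0,0.018]]' 20
```

```text
t: 30.6
tool_pos: [0.5073, 0.0947, 0.0205]
ee_rot: [0.0, 0.122, 0.993, 0.0]
ft_force: [-0.1, -0.3, -0.2]
gripper_width: 0.0181
grip_force: 0.0
```

```bash
python3 -m inch '[[0,0,0,0,0,0,0.012],[0,0,0,0,0,0,0.012]]' 20
```

```text
t: 30.85
tool_pos: [0.5074, 0.0944, 0.0204]
ee_rot: [0.001, 0.122, 0.992, -0.0]
ft_force: [-0.0, -2.9, 2.1]
gripper_width: 0.0134
grip_force: 23.3
```

```bash
python3 -m inch '[[0,0,0,0,0,0,0.017],[0,0,0,0,0,10.5,0.017],[0,0,0,0,0,10.5,0.017],[0,0,0,0,0,10.5,0.017],[0,0,0,0,0,10.5,0.017],[0,0,0,0,0,10.5,0.017],[0,0,0,0,0,10.5,0.017],[0,0,0,0,0,10.5,0.017]]' 20;  python3 -m inch '[[0,0,0,0,0,10.5,0.017],[0,0,0,0,0,10.5,0.017],[0,0,0,0,0,10.5,0.017],[0,0,0,0,0,8,0.017],[0,0,0,0,0,0,0.018]]'
python3 - <<'E'
from h import *
s=robot.get_state(); print(s['joint_pos'][[0,5]])
p=robot.snapshot("side"); 
for q in("screw_grip",):
    r=robot.pinpoint(p,q); print([(k["score"],np.array(k["location"])[::-1]*[640,480]) for k in r[:1]])
print(proj(p,H(.5157,.0081,np.radians(97.05),[(.088,0,.059),(.088,0,.054),(.088,0,.051)])).round(1).tolist())
E
```

```text
t: 31.85
tool_pos: [0.5064, 0.0954, 0.0201]
ee_rot: [-0.0, -0.499, 0.867, 0.001]
ft_force: [-1.6, 2.0, 2.5]
gripper_width: 0.0171
grip_force: 1.6
t: 32.48
tool_pos: [0.5068, 0.0949, 0.02]
ee_rot: [-0.0, 0.76, -0.65, -0.0]
ft_force: [-0.7, -0.5, 0.1]
gripper_width: 0.0179
grip_force: 0.0
[ 0.02205572 -1.70450747]
[(0.7, array([344.   , 254.688]))]
[[342.2, 255.6], [342.2, 257.9], [342.2, 259.2]]
```

```bash
cat > lk.py <<'E'
from h import *
z=[]
for i in range(3):
    p=robot.snapshot("side"); r=robot.pinpoint(p,"screw_grip"); z.append((round(r[0]["score"],2),(np.array(r[0]["location"])[::-1]*[640,480]).round(1).tolist()) if r else None)
m=robot.silhouettes(p,"screw_grip")
print(z, m and (m[0]["pixels"].sum(),np.nonzero(m[0]["pixels"])[0].min(),np.nonzero(m[0]["pixels"])[0].max()))
E
python3 lk.py; python3 -m inch '[[0,0,0,0,0,7,0.018],[0,0,0,0,0,6,0.018],[0,0,0,0,0,0,0.018]]'|sed -n '1,2p;4,6p'; python3 lk.py; python3 -m inch '[[0,0,0,0,0,7,0.018],[0,0,0,0,0,6,0.018],[0,0,0,0,0,0,0.018]]'|sed -n '1,2p;4,6p'; python3 lk.py
```

```text
[(0.72, [341.0, 258.8]), (0.55, [345.0, 257.8]), (0.66, [345.0, 260.3])] (np.int64(162), np.int64(250), np.int64(269))
t: 33.3
tool_pos: [0.507, 0.0947, 0.0201]
ft_force: [-0.3, -0.2, 0.5]
gripper_width: 0.0181
grip_force: 0.4
[(0.66, [343.7, 259.7]), (0.46, [339.3, 257.9]), (0.54, [341.9, 260.5])] (np.int64(95), np.int64(253), np.int64(267))
t: 34.02
tool_pos: [0.507, 0.0947, 0.0201]
ft_force: [-0.7, -0.3, 0.8]
gripper_width: 0.018
grip_force: 0.4
[(0.55, [340.2, 259.5]), (0.62, [343.3, 260.2]), (0.61, [342.5, 257.8])] []
```

```bash
cat > prof.py <<'E'
from h import *
a=cv2.imread("pics/side0.png",0); b=cv2.cvtColor(robot.snapshot("side")["frame"],cv2.COLOR_BGR2GRAY)
for u in(336,340,342,344,348): print(u,"start",a[240:280,u].tolist(),"\n    now  ",b[240:280,u].tolist())
E
python3 prof.py
```

```text
336 start [27, 27, 30, 30, 37, 72, 82, 81, 88, 67, 34, 23, 18, 22, 24, 21, 20, 16, 16, 12, 14, 16, 52, 164, 159, 118, 68, 47, 44, 47, 68, 87, 106, 150, 143, 120, 98, 87, 89, 91] 
    now   [51, 41, 33, 23, 24, 30, 31, 32, 30, 29, 30, 26, 32, 26, 31, 26, 22, 20, 15, 23, 17, 22, 21, 24, 25, 18, 40, 48, 46, 50, 73, 94, 100, 103, 108, 102, 102, 95, 94, 100]
340 start [30, 27, 20, 28, 32, 34, 64, 85, 84, 46, 25, 21, 19, 24, 26, 21, 5, 11, 4, 13, 15, 14, 13, 19, 13, 19, 49, 79, 82, 58, 37, 41, 92, 182, 204, 204, 204, 193, 169, 137] 
    now   [19, 24, 28, 27, 34, 26, 19, 17, 23, 21, 23, 22, 29, 30, 23, 31, 23, 24, 24, 23, 27, 24, 27, 23, 27, 24, 19, 32, 61, 61, 44, 38, 61, 96, 104, 106, 113, 173, 172, 144]
342 start [30, 29, 28, 30, 30, 30, 67, 89, 113, 64, 26, 21, 21, 23, 18, 10, 10, 10, 12, 10, 10, 16, 16, 15, 12, 12, 24, 71, 95, 83, 51, 40, 81, 181, 207, 206, 205, 205, 203, 196] 
    now   [25, 24, 22, 22, 24, 25, 20, 23, 17, 23, 22, 23, 20, 19, 40, 38, 41, 40, 44, 45, 43, 41, 41, 42, 44, 46, 59, 79, 87, 81, 52, 39, 47, 93, 106, 120, 185, 212, 215, 208]
344 start [29, 32, 32, 34, 33, 45, 90, 135, 109, 51, 22, 23, 28, 20, 18, 14, 15, 9, 16, 16, 14, 13, 15, 5, 9, 10, 31, 77, 96, 78, 55, 71, 88, 179, 205, 207, 210, 207, 205, 206] 
    now   [18, 23, 25, 24, 20, 22, 23, 31, 25, 31, 27, 31, 30, 42, 89, 98, 103, 103, 104, 102, 101, 104, 100, 100, 102, 104, 101, 104, 107, 84, 51, 39, 49, 93, 128, 189, 213, 216, 216, 214]
348 start [86, 102, 102, 137, 166, 172, 171, 157, 115, 53, 24, 25, 23, 19, 18, 11, 18, 12, 14, 10, 13, 19, 68, 139, 115, 86, 76, 78, 74, 78, 89, 122, 187, 207, 209, 206, 205, 203, 205, 207] 
    now   [32, 28, 22, 22, 18, 19, 20, 18, 19, 19, 22, 20, 20, 22, 30, 21, 23, 17, 20, 21, 19, 22, 13, 12, 14, 9, 24, 70, 76, 83, 92, 130, 197, 217, 221, 217, 213, 214, 214, 217]
```

```bash
python3 -m inch '[[0,0,0,0,0,0,0.045],[0,0,0,0,0,0,0.045],[0,0,0.04,0,0,0,0.045],[0,0,0.04,0,0,0,0.045],[0,0,0,0,0,0,0.045]]'|sed -n '1,2p;4,6p'; python3 prof.py
python3 - <<'E'
from h import *
p=robot.snapshot("side"); r=robot.silhouettes(p,"screw_grip"); v,u=np.nonzero(r[0]["pixels"]); print("now",len(u),u.min(),u.max(),v.min(),v.max(),u.mean(),v.mean())
h=(.5157,.0081,np.radians(97.05))
for tag,pic in(("start",cv2.imread("pics/side0.png")),("now",p["frame"])):
    g=cv2.cvtColor(pic,cv2.COLOR_BGR2GRAY)[240:275,324:362]
    print(tag); print("\n".join("".join(".:-=+*%#"[::-1][min(7,x//20)] for x in row) for row in g))
t=np.radians(0)
for tu in(0,.2,-.3):
    c,s=np.cos(-tu),np.sin(-tu)
    for z in(.059,.053): print(tu,z,proj(p,H(*h,[(.088+23e-3*c,23e-3*s,z+.013),(.088-23e-3*c,-23e-3*s,z+.013),(.088,0,z-.013)])).round(1).tolist())
E
```

```text
t: 35.05
tool_pos: [0.5089, 0.0948, 0.1029]
ft_force: [0.0, -0.5, -1.8]
gripper_width: 0.0448
grip_force: 0.0
336 start [27, 27, 30, 30, 37, 72, 82, 81, 88, 67, 34, 23, 18, 22, 24, 21, 20, 16, 16, 12, 14, 16, 52, 164, 159, 118, 68, 47, 44, 47, 68, 87, 106, 150, 143, 120, 98, 87, 89, 91] 
    now   [27, 29, 33, 33, 43, 76, 89, 159, 218, 132, 46, 21, 15, 8, 12, 16, 14, 6, 14, 17, 46, 127, 192, 202, 169, 94, 50, 42, 46, 53, 70, 92, 105, 103, 107, 107, 100, 93, 96, 98]
340 start [30, 27, 20, 28, 32, 34, 64, 85, 84, 46, 25, 21, 19, 24, 26, 21, 5, 11, 4, 13, 15, 14, 13, 19, 13, 19, 49, 79, 82, 58, 37, 41, 92, 182, 204, 204, 204, 193, 169, 137] 
    now   [27, 28, 35, 28, 33, 37, 69, 90, 77, 43, 21, 20, 20, 20, 18, 15, 13, 10, 6, 13, 13, 17, 11, 6, 12, 9, 17, 24, 60, 53, 45, 37, 60, 97, 107, 105, 116, 174, 172, 146]
342 start [30, 29, 28, 30, 30, 30, 67, 89, 113, 64, 26, 21, 21, 23, 18, 10, 10, 10, 12, 10, 10, 16, 16, 15, 12, 12, 24, 71, 95, 83, 51, 40, 81, 181, 207, 206, 205, 205, 203, 196] 
    now   [29, 31, 34, 29, 31, 39, 78, 97, 121, 85, 45, 27, 22, 20, 21, 12, 15, 16, 11, 15, 11, 12,
[... 3269 characters left out ...]
.--------+**%#######%%%%-...........
...-=-----=+*%%%%####%+++=............
...-=------+**%***%%*=====............
...--=----==*%***++++====-............
...-===----=+*********++=.............
...-=---=---=+******%*+=:.............
...=--=-=----===*****+:...............
..-=---===------=====:...............:
.-==--==+==---------:.................
0 0.059 [[334.6, 241.3], [350.2, 258.2], [342.1, 261.5]]
0 0.053 [[334.6, 244.1], [350.2, 261.0], [342.1, 264.2]]
0.2 0.059 [[337.2, 240.5], [347.6, 259.1], [342.1, 261.5]]
0.2 0.053 [[337.2, 243.3], [347.5, 261.9], [342.1, 264.2]]
-0.3 0.059 [[331.4, 243.2], [353.5, 256.2], [342.1, 261.5]]
-0.3 0.053 [[331.4, 245.9], [353.4, 259.0], [342.1, 264.2]]
```

The text render of the side picture shows the wing about 2 px lower, its dot end at (334,247) and its other end at (354,260). That fits turn ≈ -0.3 rad and wing height ≈ 53 mm, so the screw has dropped into the thread. Now I turn it forward.

```bash
python3 -m inch '[[-0.0015,0,-0.045,0,0,0,0.04],[0,0,-0.038,0,0,0,0.04],[0,0,-0.004,0,0,0,0.03],[0,0,0,0,0,0,0.018],[0,0,0,0,0,0,0.018]]' 20|sed -n '1,2p;4,6p'; python3 -m inch '[[0,0,0,0,0,-5,0.0175],[0,0,0,0,0,-10.5,0.0175],[0,0,0,0,0,-10.5,0.0175],[0,0,0,0,0,-10.5,0.0175],[0,0,0,0,0,-10.5,0.0175],[0,0,0,0,0,-10.5,0.0175],[0,0,0,0,0,-10.5,0.0175],[0,0,0,0,0,-10.5,0.0175]]'
```

```text
t: 35.83
tool_pos: [0.5064, 0.0947, 0.0143]
ft_force: [0.3, 0.3, 0.2]
gripper_width: 0.0177
grip_force: 0.0
t: 36.83
tool_pos: [0.5059, 0.0948, 0.0142]
ee_rot: [0.001, -0.392, 0.92, -0.0]
ft_force: [-0.6, -0.2, -0.8]
gripper_width: 0.0178
grip_force: 0.5
```

```bash
R='nope'; python3 -m inch '[[0,0,0,0,0,-10.5,0.0175],[0,0,0,0,0,-10.5,0.0175],[0,0,0,0,0,-10.5,0.0175],[0,0,0,0,0,-10.5,0.0175],[0,0,0,0,0,-10.5,0.0175],[0,0,0,0,0,-10.5,0.0175],[0,0,0,0,0,-10.5,0.0175],[0,0,0,0,0,-10.5,0.0175]]'|sed -n '2,6p';python3 -m inch '[[0,0,0,0,0,-10.5,0.0175],[0,0,0,0,0,-10.5,0.0175],[0,0,0,0,0,-10.5,0.0175],[0,0,0,0,0,-10.5,0.0175],[0,0,0,0,0,-10.5,0.0175],[0,0,0,0,0,-10.5,0.0175],[0,0,0,0,0,-10.5,0.0175],[0,0,0,0,0,-10.5,0.0175]]'|sed -n '2,6p';python3 -m inch '[[0,0,0,0,0,-10.5,0.0175],[0,0,0,0,0,-10.5,0.0175],[0,0,0,0,0,-6,0.0175],[0,0,0,0,0,0,0.0175]]'; python3 -c "
from cell import robot
print(robot.get_state()['joint_pos'][[0,5]])"
```

```text
tool_pos: [0.5061, 0.0947, 0.0143]
ee_rot: [0.001, 0.325, 0.946, 0.0]
ft_force: [-0.7, 0.1, -0.1]
gripper_width: 0.0179
grip_force: 0.5
tool_pos: [0.5059, 0.0948, 0.0142]
ee_rot: [0.0, 0.874, 0.486, 0.001]
ft_force: [-0.4, -0.2, -1.2]
gripper_width: 0.0174
grip_force: 0.5
t: 39.33
tool_pos: [0.5061, 0.0947, 0.0141]
ee_rot: [0.0, 0.962, 0.272, 0.001]
ft_force: [0.2, -0.1, 0.6]
gripper_width: 0.0175
grip_force: 0.0
[0.02196607 2.61347873]
```

```bash
python3 -m inch '[[0,0,0,0,0,0,0.062],[0,0,0,0,0,0,0.062],[0,0,0,0,0,0,0.062],[0,0,0,0,0,0,0.062],[0,0,0,0,0,10.5,0.062],[0,0,0,0,0,10.5,0.062],[0,0,0,0,0,10.5,0.062],[0,0,0,0,0,10.5,0.062]]'|sed -n '1,6p'
```

```text
t: 40.33
tool_pos: [0.5055, 0.0947, 0.013]
ee_rot: [-0.0, 0.8, 0.601, -0.0]
ft_force: [-1.0, 0.7, -0.2]
gripper_width: 0.0617
grip_force: 0.0
```

```bash
python3 -m inch '[[0,0,0,0,0,10.5,0.062],[0,0,0,0,0,10.5,0.062],[0,0,0,0,0,10.5,0.062],[0,0,0,0,0,10.5,0.062],[0,0,0,0,0,10.5,0.062],[0,0,0,0,0,10.5,0.062],[0,0,0,0,0,10.5,0.062],[0,0,0,0,0,10.5,0.062]]'|sed -n '1,6p';python3 -m inch '[[0,0,0,0,0,10.5,0.062],[0,0,0,0,0,10.5,0.062],[0,0,0,0,0,10.5,0.062],[0,0,0,0,0,10.5,0.062],[0,0,0,0,0,8,0.062],[0,0,0,0,0,0,0.018],[0,0,0,0,0,0,0.018],[0,0,0,0,0,0,0.018]]'|sed -n '1,6p'
```

```text
t: 41.32
tool_pos: [0.5055, 0.0947, 0.013]
ee_rot: [-0.0, 0.192, 0.981, -0.0]
ft_force: [0.4, -0.5, -0.2]
gripper_width: 0.0621
grip_force: 0.0
t: 42.32
tool_pos: [0.5055, 0.0946, 0.0131]
ee_rot: [-0.0, -0.237, 0.972, -0.0]
ft_force: [0.1, 0.0, -0.3]
gripper_width: 0.0182
grip_force: 0.1
```

```bash
python3 -m inch '[[0,0,0,0,0,-10.5,0.0175],[0,0,0,0,0,-10.5,0.0175],[0,0,0,0,0,-10.5,0.0175],[0,0,0,0,0,-10.5,0.0175],[0,0,0,0,0,-10.5,0.0175],[0,0,0,0,0,-10.5,0.0175],[0,0,0,0,0,-10.5,0.0175],[0,0,0,0,0,-10.5,0.0175]]'|sed -n '2,6p';python3 -m inch '[[0,0,0,0,0,-10.5,0.0175],[0,0,0,0,0,-10.5,0.0175],[0,0,0,0,0,-5,0.0175],[0,0,0,0,0,0,0.0175]]'|sed -n '1,6p'
cat > asc.py <<'E'
from h import *
p=robot.snapshot("side"); g=cv2.cvtColor(p["frame"],cv2.COLOR_BGR2GRAY)[240:275,324:362]
print("\n".join("".join(".:-=+*%#"[::-1][min(7,x//20)] for x in row) for row in g))
E
python3 asc.py; python3 edge.py
```

```text
tool_pos: [0.5056, 0.0949, 0.013]
ee_rot: [-0.0, 0.477, 0.879, 0.0]
ft_force: [1.1, 0.7, 0.0]
gripper_width: 0.0176
grip_force: 0.5
t: 43.82
tool_pos: [0.5056, 0.0947, 0.0131]
ee_rot: [0.0, 0.66, 0.752, 0.0]
ft_force: [1.2, 0.2, -0.4]
gripper_width: 0.0178
grip_force: 0.2
...:%%##%%%#%#%%%%%%%%%#%%%%##%%%%%%%*
...-%%%#%##%%%%%%%%%%%%%%%%##%#%%%%%*:
...+%##%%%#%%#%%%%%%%+*%#%%%%%#%%%%+:.
---+%#%%%#%%%%%%%%%%%*%%##%#%#%%%%*...
*+*%#%%%%%###%%%%%%%%%%##%%%#%%%%%*...
%%%###%%%%%#%%%%%%%%%##%%%%##%%%%%+...
%%%%%%%%%%%%#%%%%%++*%##%%#%%%%%%*-...
%%%##%%%%#%%%%##%*==%####%#%%%%%*-....
%#%%%%%%%%%%%%%%%*-=*##%#%%*++*%*.....
%%#%%#%#%#%%%%%%%*-=*#####%*==:+*.....
%%%##%##%%##%%%%%+..+%%##%#%+-:*+.....
%#%%#%%%%%%%%%%%%*..+%%#%##%+--*=.....
%%%%#%#%%%#%%%%%%%+=*%#%###%+-=*+.....
%%%#%%%%%#%%%%%%%%%%###%%##%=-=*=.....
%%%%%%%%%%%#%%%%*%#####%#%#%=-=*=.....
+%#%#%%#%%#%%%*+-+%########%=-=*+.....
.+%%%%#%%%%%%*=--+%########%=-=*-.....
..==+*%%%%%%%+---+%#######%%--=*-.....
.....=%%%%%%%+=--+%#####%%#%--=*-.....
.....=%#%%%%%+---+%#%##%%%%%=-=+......
.....=%%%%%%%+=-:+%##%##%%%%*-==......
.....=%#%%#%%+---+%####%%%%%%+-:...:..
.....*%%%#%#%+---+%#####%%%%%*:.......
....-*%%%#%%%+---+#######%%%%%-.......
...:-+%#%#%%%=---*%#######%%%*-.......
...--=+%%%#%%=---*%#####%##%#*:.......
...---=+%##%%+=--*##########*=........
...----=*%%%%+=--*#########%-.........
...-==--=*%%%+---*########*-..........
...--==--=**+=--=*#######+............
...---=---====-==*%%%%%%*.............
...--==-----===+*%%%%**+:.............
...-----==----==+****+=...............
..-=--====------=====-...............:
.-==--==+==----------:................
tcp in holder 0.0872 -0.0005
top rear 0.04 -59.5 2
top red 0.04 -18.5 2
top rear 0.03 -104.5 2
top red 0.03 -18.5 0
top rear -0.03 -66.5 2
top red -0.03 -18.5 0
side rear 0.04 -76.5 63
side red 0.04 38.0 47
side rear 0.03 -77.0 66
side red 0.03 38.0 46
side rear -0.03 -77.5 51
side red -0.03 38.0 49
```

```bash
python3 -m inch '[[0,0,0,0,0,0,0.012],[0,0,0,0,0,0,0.011],[0,0,0,0,0,0,0.011],[0,0,0,0,0,0,0.011],[0,0,0,0,0,0,0.011]]' 20; python3 asc.py | tail -12; python3 edge.py | grep "side r"
python3 - <<'E'
from h import *
t=robot.snapshot("top"); p=robot.snapshot("side")
for n,q in(("top",t),("side",p)):
    for w in("pen_1","rubber_stamp","ink_pad","thread_spool_2"):
        r=robot.pinpoint(q,w); print(n,w,[atz(q,k["location"],0).round(3)[:2] for k in r[:1]])
E
```

```text
t: 44.6
tool_pos: [0.5058, 0.0946, 0.0132]
ee_rot: [0.0, 0.66, 0.752, 0.0]
ft_force: [3.6, -1.1, 0.9]
gripper_width: 0.0137
grip_force: 23.5
....--+%%#%%#%+=--*%###%%%%%*=........
...:--=*%#%%%%+=--*%###%#%%#%=........
...----=*%%%%%+=--*%#####%#%%-........
...----==*%%%%+=-=*########%+.........
...-=---=+%%#%+===*%######%*..........
...-==---=+%%*+===*#######*-..........
...--=---==+++====*%%###%+:...........
...-===---==++===+*%%##%*.............
...=--------=+++**%%%%*+:.............
...---=-=----===+****+=...............
..-=----==------=====-...............:
.:==--==+==----------.................
side rear 0.04 -77.0 61
side red 0.04 38.0 49
side rear 0.03 -77.0 65
side red 0.03 38.0 45
side rear -0.03 -77.5 50
side red -0.03 37.5 36
top pen_1 []
top rubber_stamp []
top ink_pad []
top thread_spool_2 [array([0.554, 0.175])]
side pen_1 [array([ 0.609, -0.022])]
side rubber_stamp [array([0.387, 0.04 ])]
side ink_pad [array([ 0.406, -0.044])]
side thread_spool_2 []
```

```bash
python3 -c "
from cell import robot
print(robot.finish_job())"
```

```text
the job is handed in; nothing more can be done
None
```

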